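# Kit the four parts of a stripped tool into their nests

### The job

Put the four loose parts of the stripped tool into the nests made for them: stand the tall black sleeve in the narrow collar and the short wide bush, flange down, in the wide collar; lay the cam carrier between the pins of the long nest and the valve stem between the pins of the short one. Each part must sit down on its nest plate, inside its collar or pins. Leave the pliers and the screwdriver where they are.

Things in the scene. Friction and masses are not known exactly. Their poses are not given: they have to be found in the camera images.
- turned_sleeve: black turned sleeve standing upright, loose, 90 mm tall; barrel 32 mm across, with a 37 mm foot flange 10 mm high. Weighs 0.08 to 0.17 kg. Origin at the centre of its underside, z up along its axis. Grip the barrel 60 to 70 mm up.
- cam_carrier: grey turned steel cam carrier with a lug, lying, loose: 42 mm (its x) by 100 mm long (its y) by 39 mm high (its z). It grips and rests like a plain block of that size (fingers stop 42 mm apart across x). Weighs 0.15 to 0.31 kg. Origin at the centre of its underside. Either way round in its nest will do.
- valve_stem: light grey turned valve stem lying, loose: 17 mm (its x) by 62 mm long (its y) by 17 mm high; it does not roll and grips like a block 17 mm wide across x. Weighs 0.035 to 0.07 kg. Origin at the centre of its underside. Either way round in its nest will do.
- bearing_bush: short wide bearing bush of bright steel standing on its flange, loose, 42 mm tall: flange 60 mm across and 8 mm high below, plain round barrel 50 mm across above it, open bore 32 mm. Weighs 0.21 to 0.42 kg. Origin at the centre of its underside, z up along its axis. Grip it across the outside of the barrel.
- narrow_nest: nest for the sleeve, fixed to the bench: square dark steel plate 75 by 75 mm, 10 mm thick, with a round bright collar 5 mm high on it, 53 mm inside and 61 mm outside diameter. Origin at the centre of the plate's underside, z up; the part stands on the plate, 10 mm above the origin.
- wide_nest: nest for the bush, fixed to the bench: square dark steel plate 98 by 98 mm, 10 mm thick, with a round bright collar 5 mm high on it, 76 mm inside and 84 mm outside diameter. Origin at the centre of the plate's underside, z up; the part stands on the plate, 10 mm above the origin.
- long_nest: nest for the cam carrier, fixed to the bench: dark steel plate 72 (x) by 130 mm (y), 10 mm thick, with eight steel dowel pins 5 mm thick and 10 mm high (two at each end, two at each side near the ends) round a free space 58 mm (x) by 116 mm (y). Origin at the centre of the plate's underside, z up; the part lies along y on the plate, 10 mm above the origin.
- short_nest: nest for the valve stem, fixed to the bench: dark steel plate 47 (x) by 92 mm (y), 10 mm thick, with eight steel dowel pins 5 mm thick and 10 mm high (two at each end, two at each side near the ends) round a free space 33 mm (x) by 78 mm (y). Origin at the centre of the plate's underside, z up; the part lies along y on the plate, 10 mm above the origin.
- pliers: bystander: long-nose pliers with yellow handles, 56 x 154 x 13 mm, lying loose behind the work, length along its y. Origin at the centre of its underside.
- screwdriver: bystander: small screwdriver with a green handle, 17 mm thick and 153 mm long (along its y), lying loose at the back right. Origin at the centre of its underside.
Mind the look-alikes: they are no part of the job. There is more than one size of the bearing_bush; the one meant has the size given above.

How it is judged:
By the outcome, as a careful person would: the job done as asked, in the order asked, and still so for the second after the job is handed in, with the robot touching nothing.
It also fails if it takes over 106 s, if anything falls off the work surface, if the arm or the gripper's body presses on something with over 40 N, if the wrist force passes 120 N, or if a joint passes its speed limit or range.

### The arm

A 7-joint arm with a two-finger parallel gripper is mounted at the origin on a cart in front of the work surface, level with it; the furniture and walls round the work are solid. World frame = base frame: x ahead of the robot, y to its left, z up, the work surface at z = 0. Lengths are in m, angles in rad, forces in N, time in s.
With the tool pointing down it reaches from about 0.425 to 0.875 m from the base axis. Payload 9.9 kg.
Tool frame: the origin (TCP) lies midway between the tips of the shut fingers; the grasp point (between the pads) lies 19 mm behind it; z points along the fingers, y is the line along which they close (so a half turn about z gives the same grasp; the last joint's range is limited). The gripper opens to 85 mm and grips with 20 to 120 N. Pads are 22 mm wide; open, the fingers measure 114 mm over their backs; the gripper's body (76 mm by 85 mm) begins 54 mm behind the grasp point. The pads swing forward as they close: fully open they stand 13 mm farther back than shut.
Start: joints at [-1.291, 0.576, 0.025, 1.437, -0.015, 1.129, -0.057], TCP at [0.24, 0.631, 0.231] pointing down, gripper open.
Joint ranges: [-2.76, 2.76], [-0.34, 2.15], [-1.52, 1.57], [0.19, 2.46], [-1.09, 4.23], [0.17, 1.99], [-2.82, 2.82]. Speed limits (rad/s): [2.22, 2.22, 3.01, 3.01, 3.14, 3.14, 3.14].

### API

Orientations are given as a rotation vector (axis times angle).
In Python, from rig import ctrl, grab_frame gives the robot as it stands. Calls block until the motion is done:
- ctrl.move_ptp(position, orientation): joint-space move of the TCP to a pose.
- ctrl.servo_line(position, rate=0.15, frame=None): straight line of the TCP; frame=None keeps the orientation; rate is the mean speed in m/s.
- ctrl.goto_joints(angles): joint-space move.
- ctrl.command_gripper(opening, squeeze=None): finger opening in m; squeeze is the grip in N (None keeps the last); returns when the fingers have stopped.
- ctrl.wait(seconds).
- ctrl.ik(position, orientation): joint angles nearest the present ones, or None.
- ctrl.state(): the state.
- grab_frame(name): name is "scene" or "side" or "wrist"; returns a dict with "frame" (480x640x3 uint8, red, green, blue), "camera_matrix" (3x3 intrinsics, pixels), "T" (4x4, takes a point from camera to world coordinates). Camera axes: x right, y down, z forward; pixel columns grow to the right and rows downward; lengths in m; the calibration is good to about 2 mm. A picture is of the moment at which its call begins. There is no depth.
A pose or a line that the arm cannot do raises ctrl.Unreachable and nothing moves.
- ctrl.job_done(): hands the job in; it is judged then, once.
The state is a dict: "clock": time; "joint_positions": joint angles; "qd": joint speeds; "tau": joint torques, N m; "eef_pos": TCP position; "tcp_rot": TCP orientation; "force": force on the tool from outside, world axes, zero at the start; "wrist_torque": the same for the moment, N m; "width": finger opening in m; "finger_force": force on a finger pad.
Only numpy, scipy, OpenCV 4.12 (cv2) and the standard library are available. Lean on these libraries where they do the work, as an engineer would, in place of code of your own. Each camera call takes 0.05 s, during which the arm holds its last target. There are 200 camera calls.

## Working session

There is one attempt and no reset: what is moved stays moved. The work goes in short steps, each a Python script; the robot and the scene stay as the last script left them, time stands still between calls to the robot, and variables do not carry over. Pictures are saved under pics/ and viewed, at most 17 in all, crops included, and the job is handed in when it is done.

```bash
mkdir -p pics; ls; python3 - <<'E'
from rig import ctrl, grab_frame
import cv2, numpy as np
for n in ("scene","side"):
    f=grab_frame(n); cv2.imwrite(f"pics/{n}0.png",f["frame"][:,:,::-1]); print(n,f["camera_matrix"].tolist(),np.round(f["T"],4).tolist())
s=ctrl.state(); print(s["clock"],s["eef_pos"],s["tcp_rot"],s["force"],s["width"])
E
```

```text
pics
scene [[506.36074302203417, 0.0, 318.1455278278974], [0.0, 506.36074302203417, 235.784400029294], [0.0, 0.0, 1.0]] [[0.7345, -0.2987, 0.6094, -0.1908], [-0.6783, -0.3509, 0.6456, -0.7838], [0.021, -0.8875, -0.4603, 0.5683], [0.0, 0.0, 0.0, 1.0]]
side [[601.6155416765152, 0.0, 321.3202390121615], [0.0, 601.6155416765152, 232.32678518719146], [0.0, 0.0, 1.0]] [[0.9097, -0.2291, 0.3462, -0.0413], [-0.4146, -0.4573, 0.7868, -1.2806], [-0.0219, -0.8593, -0.511, 0.8707], [0.0, 0.0, 0.0, 1.0]]
0.1 [0.24001678 0.63046593 0.23054155] [-5.68125612e-01 -3.08961041e+00  2.26816217e-03] [-0.019835    0.94609298 -0.63713189] 0.08532109004335425
```

View pics/scene0.png

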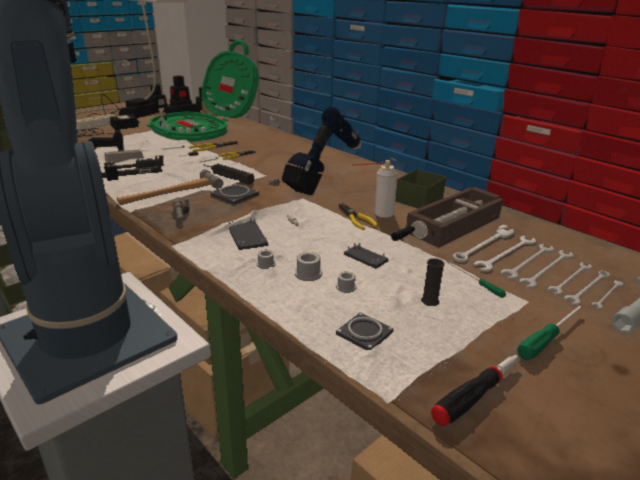

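View pics/side0.png

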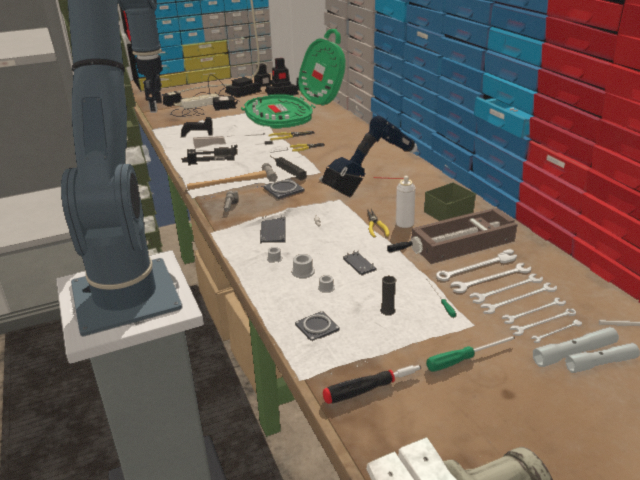

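The scene view shows three bushes at (265,259), (308,266) and (346,281). The sleeve is at (432,282), round nests at (365,330) and (235,192), and pin nests at (248,232) and (366,255). The valve stem may be at (292,219) and the cam carrier at (180,208). I'll enlarge the side view to check.

```bash
python3 - <<'E'
import cv2
a=cv2.imread("pics/side0.png")[155:345,205:465]; cv2.imwrite("pics/sidecrop.png",cv2.resize(a,None,fx=3,fy=3,interpolation=cv2.INTER_CUBIC))
a=cv2.imread("pics/scene0.png")[165:355,160:460]; cv2.imwrite("pics/scenecrop.png",cv2.resize(a,None,fx=2.6,fy=2.6,interpolation=cv2.INTER_CUBIC))
E
```

```text
(no output)
```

View pics/sidecrop.png

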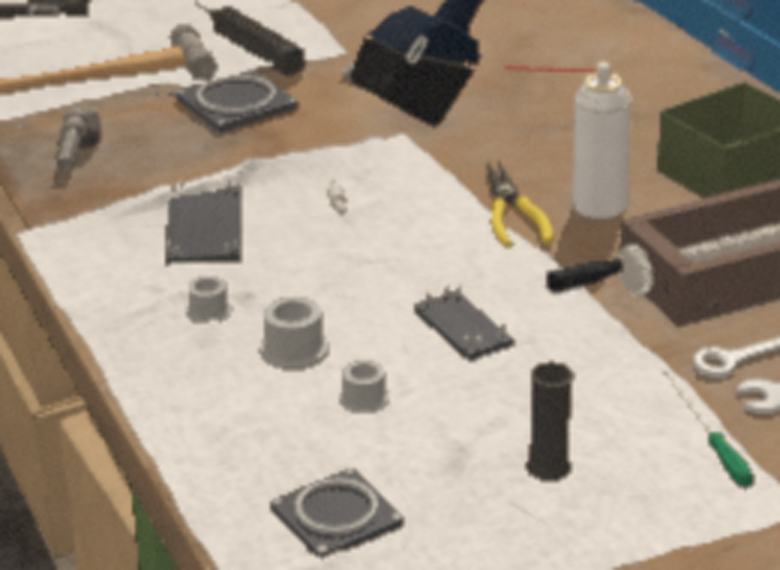

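View pics/scenecrop.png

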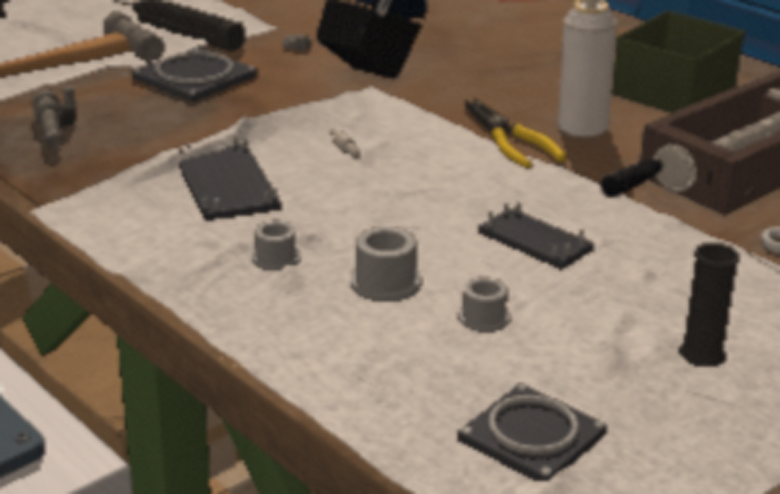

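The side crop shows the large bush at crop (293,332) between two small ones at (208,298) and (364,385). The cam carrier is at (77,140), the stem at (338,197), and the nests as listed above. Next I'll compute rough positions and sizes in both views.

```bash
cat > geo.py <<'E'
import numpy as np
from rig import ctrl, grab_frame
def ray(f,uv):
    K,T=np.asarray(f["camera_matrix"]),np.asarray(f["T"])
    d=T[:3,:3]@np.linalg.solve(K,[uv[0],uv[1],1.]); return T[:3,3],d/np.linalg.norm(d)
def plane(f,uv,z):
    o,d=ray(f,uv); return o+d*(z-o[2])/d[2]
def proj(f,p):
    K,T=np.asarray(f["camera_matrix"]),np.asarray(f["T"])
    q=K@(T[:3,:3].T@(np.asarray(p)-T[:3,3])); return q[:2]/q[2]
E
python3 - <<'E'
from geo import *
F={n:grab_frame(n) for n in("scene","side")}
sc=lambda u,v:(160+u/2.6,165+v/2.6); sd=lambda u,v:(205+u/3,155+v/3)
for n,z,a,b in [("far nest",.012,sc(195,70),sd(237,97)),("near nest",.012,sc(533,428),sd(337,503)),("long",.01,sc(230,180),sd(204,223)),("short",.01,sc(536,236),sd(464,322)),
 ("stem",.01,sc(345,143),sd(338,197)),("cam",.02,sc(52,120),sd(77,140)),("bushL",.02,sc(276,244),sd(208,298)),("bushM",.021,sc(388,264),sd(293,332)),("bushR",.02,sc(485,305),sd(364,385)),("sleeve",.085,sc(716,255),sd(552,373)),("pliers",.006,sc(510,135),sd(518,210)),("box",.2,sc(365,75),sd(435,115))]:
    p,q=plane(F["scene"],a,z),plane(F["side"],b,z); print(n,p.round(3),q.round(3),"r",np.hypot(*p[:2]).round(3))
# widths
f=F["scene"]
for n,z,l,r in [("farcollar out",.015,(151,70),(236,70)),("nearcollar out",.015,(487,427),(580,427)),("bushL fl",.004,(254,258),(300,258)),("bushM fl",.004,(351,285),(421,285)),("bushR fl",.004,(460,320),(510,320))]:
    print(n,np.linalg.norm(plane(f,sc(*l),z)-plane(f,sc(*r),z)).round(4))
E
```

```text
far nest [0.549 0.348 0.012] [0.55  0.352 0.012] r 0.65
near nest [ 0.365 -0.321  0.012] [ 0.369 -0.313  0.012] r 0.486
long [0.427 0.113 0.01 ] [0.426 0.121 0.01 ] r 0.441
short [ 0.564 -0.142  0.01 ] [ 0.568 -0.137  0.01 ] r 0.582
stem [0.558 0.105 0.01 ] [0.56  0.109 0.01 ] r 0.568
cam [0.358 0.315 0.02 ] [0.364 0.319 0.02 ] r 0.477
bushL [ 0.377 -0.021  0.02 ] [ 0.378 -0.018  0.02 ] r 0.377
bushM [ 0.424 -0.107  0.021] [ 0.424 -0.102  0.021] r 0.438
bushR [ 0.441 -0.2    0.02 ] [ 0.446 -0.196  0.02 ] r 0.485
sleeve [ 0.542 -0.333  0.085] [ 0.541 -0.327  0.085] r 0.636
pliers [0.702 0.019 0.006] [0.706 0.016 0.006] r 0.702
box [ 0.387 -0.12   0.2  ] [ 0.553 -0.11   0.2  ] r 0.406
farcollar out 0.0916
nearcollar out 0.0631
bushL fl 0.0384
bushM fl 0.0567
bushR fl 0.039
```

Sizes: the middle bush (scene 308,266) has a flange of about 57 mm, close to 60, while its neighbours at (265,259) and (346,281) measure about 39 mm. So the middle one is meant, as the enlarged crop shows. The far collar is about 90 mm, so that is the wide nest. The near one is 63 mm, so that is the narrow nest. Next I'll take wrist views for precision.

```bash
cat >> geo.py <<'E'
from scipy.spatial.transform import Rotation as Rn
def down(yaw):
    c,s=np.cos(yaw),np.sin(yaw); return Rn.from_matrix([[c,s,0],[s,-c,0],[0,0,-1]]).as_rotvec()
E
python3 - <<'E'
from geo import *
import cv2
S={n:grab_frame(n) for n in("scene","side")}
A=[];B=[]
for n,uv in [("scene",(160+398/2.6,165+76/2.6)),("side",(205+436/3,155+124/3))]:
    o,d=ray(S[n],uv); M=np.eye(3)-np.outer(d,d); A.append(M);B.append(M@o)
print("obst corner",np.linalg.solve(sum(A),sum(B)).round(3))
f=grab_frame("wrist"); s=ctrl.state()
Rt=Rn.from_rotvec(s["tcp_rot"]).as_matrix(); T=f["T"]
print("K",f["camera_matrix"][0][0]); print("cam in tool",(Rt.T@(T[:3,3]-s["eef_pos"])).round(3),(Rt.T@T[:3,:3]).round(2).tolist())
for p in [(.55,.22,.30),(.5,-.2,.30)]:
    for y in np.arange(-180,180,30):
        q=ctrl.ik(p,down(np.radians(y))); print(p,y,None if q is None else np.round(q,2))
E
```

```text
obst corner [0.71  0.196 0.012]
K 352.13111720129194
cam in tool [ 0.08   0.    -0.143] [[0.0, -0.95, -0.31], [1.0, 0.0, 0.0], [-0.0, -0.31, 0.95]]
(0.55, 0.22, 0.3) -180 [-0.5   0.4   0.07  1.56 -0.03  1.18  1.14]
(0.55, 0.22, 0.3) -150 [-0.4   0.4  -0.08  1.55  0.04  1.19  1.6 ]
(0.55, 0.22, 0.3) -120 [-0.32  0.4  -0.21  1.55  0.09  1.2   2.07]
(0.55, 0.22, 0.3) -90 [-0.23  0.41 -0.35  1.55  0.15  1.21  2.54]
(0.55, 0.22, 0.3) -60 [-1.13  0.75  1.36  1.58 -0.73  1.42 -2.33]
(0.55, 0.22, 0.3) -30 [-1.13  0.75  1.36  1.58 -0.73  1.42 -1.81]
(0.55, 0.22, 0.3) 0 [-0.95  0.5   0.8   1.57 -0.37  1.23 -1.65]
(0.55, 0.22, 0.3) 30 [-0.87  0.47  0.66  1.57 -0.3   1.21 -1.2 ]
(0.55, 0.22, 0.3) 60 [-0.81  0.44  0.55  1.57 -0.24  1.2  -0.74]
(0.55, 0.22, 0.3) 90 [-0.74  0.43  0.44  1.57 -0.19  1.19 -0.27]
(0.55, 0.22, 0.3) 120 [-0.66  0.41  0.31  1.56 -0.13  1.18  0.2 ]
(0.55, 0.22, 0.3) 150 [-0.58  0.4   0.19  1.56 -0.08  1.18  0.67]
(0.5, -0.2, 0.3) -180 [-0.17  0.37  0.67  1.71 -0.25  1.15  2.14]
(0.5, -0.2, 0.3) -150 [-0.14  0.37  0.63  1.7  -0.23  1.15  2.65]
(0.5, -0.2, 0.3) -120 [ 1.09  0.56 -1.29  1.66  0.55  1.34  2.33]
(0.5, -0.2, 0.3) -90 [-0.46  0.65  1.36  1.71 -0.65  1.33 -2.11]
(0.5, -0.2, 0.3) -60 [-0.46  0.65  1.36  1.71 -0.65  1.33 -1.58]
(0.5, -0.2, 0.3) -30 [-0.4   0.52  1.14  1.71 -0.5   1.24 -1.24]
(0.5, -0.2, 0.3) 0 [-0.38  0.5   1.08  1.71 -0.46  1.22 -0.76]
(0.5, -0.2, 0.3) 30 [-0.39  0.51  1.1   1.71 -0.48  1.22 -0.22]
(0.5, -0.2, 0.3) 60 [-0.37  0.48  1.04  1.71 -0.44  1.21  0.27]
(0.5, -0.2, 0.3) 90 [-0.33  0.45  0.95  1.71 -0.39  1.19  0.73]
(0.5, -0.2, 0.3) 120 [-0.3   0.43  0.91  1.71 -0.37  1.18  1.23]
(0.5, -0.2, 0.3) 150 [-0.24  0.4   0.8   1.71 -0.31  1.16  1.69]
```

```bash
python3 - <<'E'
from geo import *
import cv2,pickle
W={}
for k,p in [("L",(.47,.22,.30)),("R",(.47,-.20,.30))]:
    ctrl.move_ptp(p,down(np.pi)); ctrl.wait(.2); W[k]=grab_frame("wrist"); cv2.imwrite(f"pics/w{k}.png",W[k]["frame"][:,:,::-1])
    s=ctrl.state(); print(s["clock"],s["eef_pos"],s["force"])
pickle.dump(W,open("W.pkl","wb"))
E
```

```text
2.3333 [0.4698406  0.22062489 0.29982811] [-0.42287205 -0.4371099  -1.02623343]
4.1333 [ 0.47032419 -0.19928168  0.29996327] [-1.16415835  0.37601389 -1.53574117]
```

View pics/wL.png

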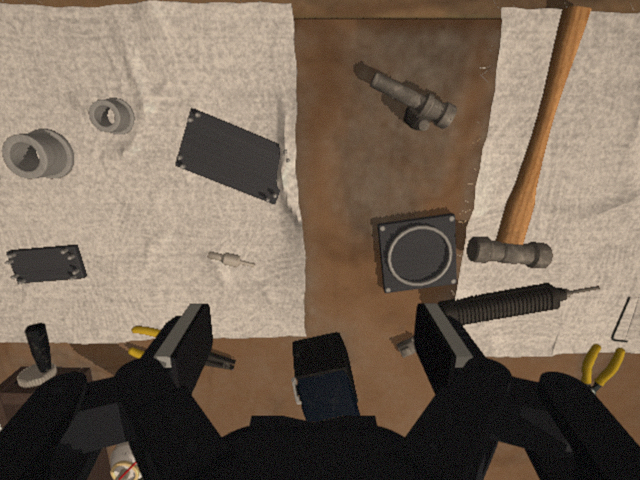

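View pics/wR.png

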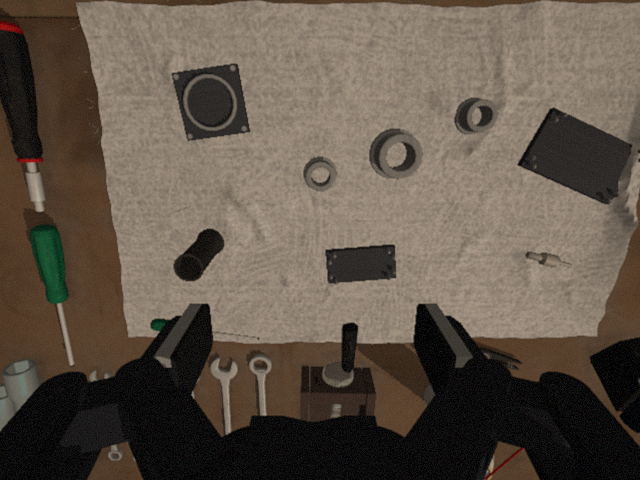

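wL (image right is +y) shows the cam carrier at (410,97), wide nest (419,253), long nest (230,155) and stem (232,260). wR shows the narrow nest at (211,102), sleeve (200,252), meant bush (397,155) between two smaller ones, and short nest (361,264). Next I'll segment these.

```bash
cat > seg.py <<'E'
from geo import *
import cv2
def seg(f,roi,thr,z,vis=None):
    """darker-than-thr (or, thr<0, darker than local background by -thr) blob in roi -> world minAreaRect on plane z"""
    x0,y0,x1,y1=roi; g=cv2.cvtColor(f["frame"],cv2.COLOR_RGB2GRAY)[y0:y1,x0:x1]
    m=(g<thr).astype(np.uint8); m=cv2.morphologyEx(m,cv2.MORPH_OPEN,np.ones((3,3)))
    cs,_=cv2.findContours(m,cv2.RETR_EXTERNAL,cv2.CHAIN_APPROX_NONE)
    c=max(cs,key=cv2.contourArea)+[x0,y0]
    if vis is not None: cv2.drawContours(vis,[c],-1,(255,0,0),1)
    w=np.array([plane(f,p[0],z)[:2]*1000 for p in c],np.float32)
    (cx,cy),(a,b),t=cv2.minAreaRect(w); 
    if a>b: a,b,t=b,a,t-90   # t: direction of short side (deg)
    return np.array([cx,cy])/1000,(a,b),t,c
E
python3 - <<'E'
from seg import *
import pickle
W=pickle.load(open("W.pkl","rb")); vis={k:W[k]["frame"].copy() for k in W}
for n,k,roi,thr,z in [("long","L",(165,95,290,215),75,.01),("wide","L",(365,200,468,300),60,.01),("cam","L",(345,50,465,140),70,.02),("stem","L",(195,235,270,280),135,.008),
  ("narrow","R",(160,55,260,150),75,.01),("shortR","R",(315,235,405,292),75,.01),("shortL","L",(0,235,95,292),75,.01),("sleeve","R",(165,215,235,290),70,.09),("bush","R",(362,120,430,185),125,.004),("longR","R",(510,95,640,215),75,.01)]:
    c,s,t,_=seg(W[k],roi,thr,z,vis[k]); print(n,c.round(4),np.round(s,1),"xdir",round(t,1))
f=W["R"]["frame"]; print(cv2.cvtColor(f,cv2.COLOR_RGB2GRAY)[155,362:435:3])
a=np.hstack([vis["L"][40:300,0:480],]);b=vis["R"][50:300,160:640]
cv2.imwrite("pics/seg.png",cv2.resize(np.vstack([a,b]),None,fx=1.15,fy=1.15)[:,:,::-1])
E
```

```text
long [0.431  0.1273] [ 70.7 127.9] xdir -22.0
wide [0.547  0.3533] [ 98.1 103.2] xdir 9.5
cam [0.3645 0.3132] [ 30.4 117.3] xdir -32.9
stem [0.5585 0.1107] [10.4 24. ] xdir 11.9
narrow [ 0.3699 -0.3153] [73.6 75.4] xdir 7.9
shortR [ 0.5691 -0.1343] [48.  90.4] xdir 4.9
shortL [ 0.5692 -0.1302] [47.3 95.5] xdir 4.9
sleeve [ 0.5269 -0.3201] [31.1 69.2] xdir 46.6
bush [ 0.4276 -0.0976] [60.6 65. ] xdir 0.1
longR [0.4314 0.1264] [ 72.5 138.2] xdir -22.0
[136 133 141  62  39  36  96 106 111 125 136 137 133 128 146  38  42  38
  88 103 108 133 138 133 133]
```

View pics/seg.png

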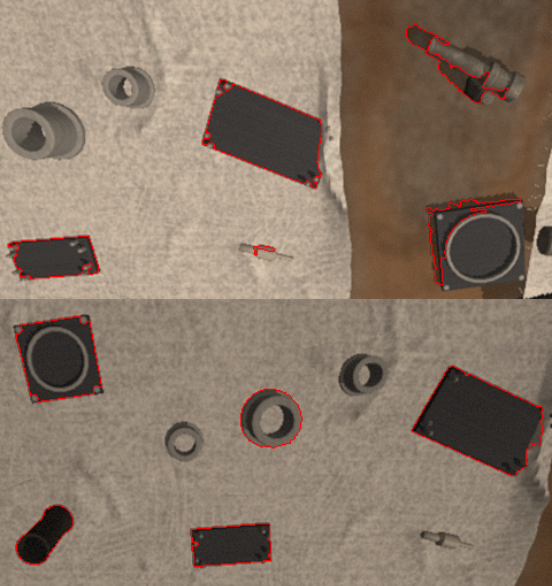

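The contours follow the plates and bush well: long nest 71x128, narrow 74x75, short 48x90 and bush flange about 61 mm. The cam and stem masks are incomplete, so I'll take closer views of those later. The sleeve comes first, with its ends and the bush bore cross-checked.

```bash
cat >> seg.py <<'E'
def lower(z0,z1,pos,dF=4):
    """down to z0 fast, then 1 mm steps to z1 until the tool feels dF N upward change"""
    ctrl.servo_line([pos[0],pos[1],z0],.12); f0=ctrl.state()["force"][2]; z=z0
    while z>z1:
        z-=.001; ctrl.servo_line([pos[0],pos[1],z],.03)
        if abs(ctrl.state()["force"][2]-f0)>dF: break
    s=ctrl.state(); print("lowered to",round(s["eef_pos"][2],4),"dF",round(s["force"][2]-f0,1),"t",round(s["clock"],1))
E
python3 - <<'E'
from seg import *
import pickle
W=pickle.load(open("W.pkl","rb")); f=W["R"]; T=f["T"]; nad=T[:2,3]; print("cam",T[:3,3].round(3))
_,_,_,c=seg(f,(165,215,235,290),70,0)
top=np.array([plane(f,p[0],.09)[:2] for p in c]); bot=np.array([plane(f,p[0],.002)[:2] for p in c])
d=np.array([.541,-.33])-nad; d/=np.linalg.norm(d)
n=np.array([-d[1],d[0]])
i=np.argmax((top-nad)@d); j=np.argmin((bot-nad)@d)
for r,P,k,sg in((.016,top,i,-1),(.0185,bot,j,1)):
    along=(P[k]-nad)@d+sg*r
    near=P[abs((P-nad)@d-along)<.004]@n; print("sleeve", (nad+d*along+n*((near.max()+near.min())/2-nad@n)).round(4),"width",(np.ptp(near)*1000).round(1))
# bush bore: dark inside top ring
g=cv2.cvtColor(f["frame"],cv2.COLOR_RGB2GRAY)
for n_,k,roi,z in [("bush flange","R",(362,120,430,185),.004)]:
    c0,s,t,c=seg(W[k],roi,125,z); w=np.array([plane(W[k],p[0],z)[:2] for p in c],np.float32); print(n_,np.round(cv2.fitEllipse((w*1000).astype(np.float32)),1).tolist() if 0 else cv2.fitEllipse(w*1000))
y=np.pi
for p in [(.541,-.33,.043),(.541,-.33,.13),(.37,-.315,.05)]:
    q=ctrl.ik(p,down(y)); print(None if q is None else np.round(q,2))
E
```

```text
cam [ 0.391 -0.199  0.443]
sleeve [ 0.5404 -0.3329] width 31.2
sleeve [ 0.5416 -0.3347] width 35.0
bush flange ((427.6688537597656, -98.12865447998047), (59.39833068847656, 65.82084655761719), 158.8800506591797)
[ 0.3   0.74  0.29  1.75 -0.31  0.69  2.33]
[ 0.27  0.64  0.34  1.68 -0.26  0.87  2.29]
[ 0.45  0.58  0.24  2.13 -0.3   0.46  2.49]
```

```bash
python3 - <<'E'
from seg import *
y=down(np.pi); P=np.array([.541,-.333]); N=np.array([.370,-.3155])
ctrl.move_ptp([*P,.15],y); ctrl.servo_line([*P,.043],.15)
s=ctrl.state(); print(s["clock"],s["eef_pos"],s["force"])
ctrl.command_gripper(.0,40); s=ctrl.state(); print("w",s["width"],s["finger_force"],s["force"])
ctrl.servo_line([*P,.12],.15); s=ctrl.state(); print("held",s["width"],s["clock"])
f=grab_frame("side"); cv2.imwrite("pics/s1.png",cv2.resize(f["frame"][180:350,250:480],None,fx=2.5,fy=2.5)[:,:,::-1])
if .028<s["width"]<.038:
    ctrl.servo_line([*N,.12],.25); lower(.060,.051,N)
E
```

```text
5.8583 [ 0.5416506  -0.3332355   0.04419954] [ 0.30270301  0.09658764 -0.20594542]
w 0.02945747878756463 39.29009058570955 [-0.58477318 -0.13504327  3.92644979]
held 0.029623840476050357 7.0667
lowered to 0.0533 dF 6.1 t 10.4
```

```bash
python3 - <<'E'
from seg import *
f=grab_frame("scene"); cv2.imwrite("pics/s2.png",np.hstack([cv2.imread("pics/s1.png")[:425,130:530],cv2.resize(f["frame"][220:390,290:450],None,fx=2.5,fy=2.5)[:,:,::-1]]))
E
```

```text
(no output)
```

View pics/s2.png

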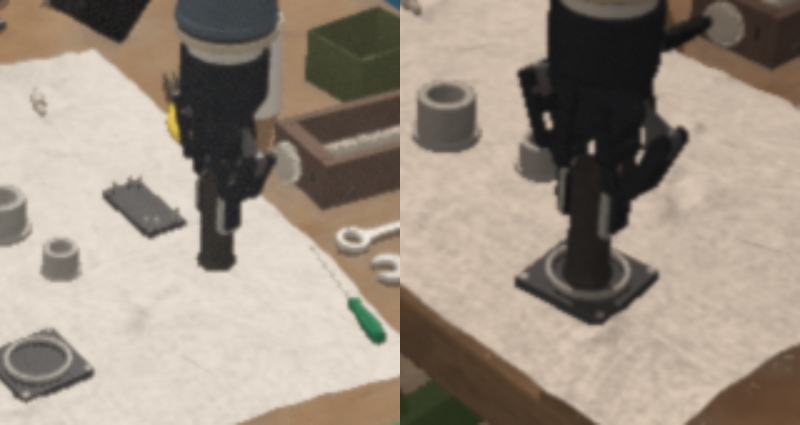

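The sleeve stands inside the narrow collar, with contact at the expected +10 mm. Next: release it and fetch the bush.

```bash
python3 - <<'E'
from seg import *
y=down(np.pi); N=np.array([.370,-.3155])
ctrl.command_gripper(.085); ctrl.servo_line([*N,.16],.2)
f=grab_frame("scene"); cv2.imwrite("pics/s3.png",f["frame"][:,:,::-1])
B=np.array([.4275,-.0985]); Wd=np.array([.547,.352])
for yaw in (60,75,90,105,120):
    r=[ctrl.ik(p,down(np.radians(yaw))) for p in [(*B,.15),(*B,.008),(*Wd,.15),(*Wd,.018)]]
    print(yaw,[None if q is None else np.round(q,2).tolist() for q in r])
print(ctrl.state()["clock"])
E
```

```text
60 [[-0.54, 0.53, 1.0, 2.16, -0.64, 0.78, 0.35], [-0.27, 0.72, 0.61, 2.29, -1.05, 0.45, 0.7], [-1.14, 0.8, 0.94, 1.63, -0.72, 1.09, -0.52], [-1.11, 0.98, 0.89, 1.73, -0.94, 0.92, -0.34]]
75 [[-0.5, 0.49, 0.91, 2.16, -0.58, 0.75, 0.53], [-0.23, 0.69, 0.54, 2.29, -0.98, 0.41, 0.88], [-1.1, 0.77, 0.85, 1.63, -0.65, 1.05, -0.32], [-1.09, 0.95, 0.82, 1.73, -0.88, 0.88, -0.13]]
90 [[-0.46, 0.46, 0.83, 2.16, -0.51, 0.73, 0.72], [-0.19, 0.68, 0.48, 2.28, -0.91, 0.37, 1.06], [-1.07, 0.74, 0.77, 1.63, -0.58, 1.02, -0.12], [-1.06, 0.92, 0.76, 1.73, -0.83, 0.84, 0.09]]
105 [[-0.41, 0.44, 0.75, 2.16, -0.46, 0.71, 0.91], [-0.15, 0.66, 0.41, 2.28, -0.83, 0.34, 1.24], [-1.03, 0.71, 0.68, 1.62, -0.51, 0.99, 0.09], [-1.02, 0.89, 0.69, 1.73, -0.75, 0.81, 0.29]]
120 [[-0.36, 0.42, 0.67, 2.16, -0.4, 0.69, 1.11], [-0.12, 0.65, 0.35, 2.28, -0.73, 0.32, 1.4], [-0.99, 0.69, 0.61, 1.62, -0.46, 0.97, 0.3], [-0.99, 0.87, 0.61, 1.73, -0.68, 0.77, 0.48]]
11.725
```

```bash
python3 - <<'E'
from seg import *
y=down(np.pi/2); B=np.array([.4265,-.101]); Wd=np.array([.547,.352])
ctrl.move_ptp([*B,.15],y); ctrl.servo_line([*B,.008],.15)
s=ctrl.state(); print(s["clock"],s["eef_pos"],s["force"])
ctrl.command_gripper(.0,70); s=ctrl.state(); print("w",s["width"],s["finger_force"],s["force"])
ctrl.servo_line([*B,.02],.06); ctrl.servo_line([*B,.13],.15); s=ctrl.state(); print("held",s["width"],s["clock"],s["force"])
f=grab_frame("side"); cv2.imwrite("pics/s4.png",cv2.resize(f["frame"][190:350,220:420],None,fx=2.5,fy=2.5)[:,:,::-1])
if .045<s["width"]<.055:
    ctrl.move_ptp([*Wd,.15],y); ctrl.wait(.2); f=grab_frame("wrist"); 
    g=grab_frame("scene"); cv2.imwrite("pics/s5.png",np.hstack([f["frame"][::1,:480],cv2.resize(g["frame"][100:260,190:350],(320,320))[[*range(320)]+[0]*160]])[:,:,::-1]); print(ctrl.state()["clock"])
    import pickle; pickle.dump(f,open("Wn.pkl","wb"))
E
```

```text
14.325 [ 0.42665834 -0.10129953  0.0083692 ] [0.53336392 0.00418179 0.05207925]
w 0.04897789357235307 69.74640453234315 [-1.27228633  0.60289331 14.33435676]
held 0.048782389725171627 16.0083 [-0.37797607  0.32053597 -2.59795374]
18.075
```

View pics/s5.png

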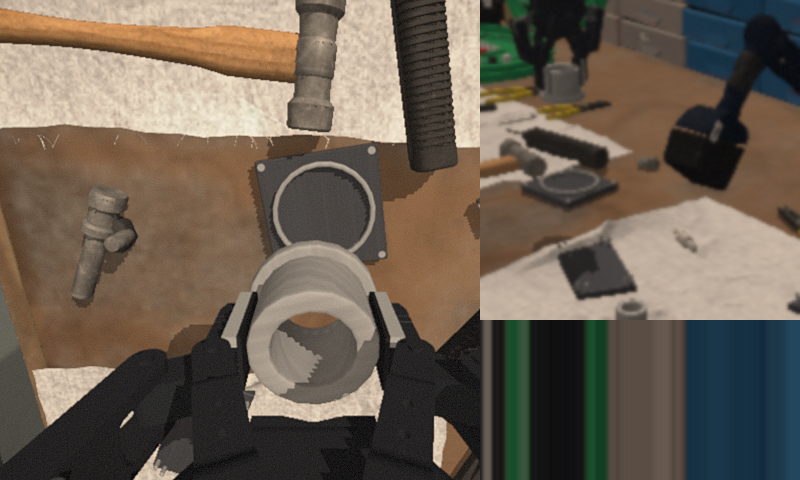

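The bush is held flange down, with its top bore at about (315,358). The wide collar centres near (323,210), with plate screws at (262,167), (371,150) and (382,254). Next I'll cast these points.

```bash
python3 - <<'E'
from seg import *
import pickle
f=pickle.load(open("Wn.pkl","rb")); s=ctrl.state(); print(s["eef_pos"])
a,b,c=[plane(f,p,.01)[:2] for p in((262,167),(371,150),(382,254))]
print("nest from screws",((a+c)/2).round(4),"sides",np.linalg.norm(a-b).round(4),np.linalg.norm(b-c).round(4))
l,r=plane(f,(272,212),.015),plane(f,(377,208),.015); print("collar",((l+r)/2).round(4),np.linalg.norm(l-r).round(4))
for z in (.184,): 
    l,r=plane(f,(247,350),z),plane(f,(380,350),z); print("bush rim",((l+r)/2).round(4),np.linalg.norm(l-r).round(4)); print("rim near",plane(f,(312,403),z).round(4), "rim far~",plane(f,(312,298),z).round(4))
hsv=cv2.cvtColor(f["frame"],cv2.COLOR_RGB2HSV)
roi=hsv[165:320,50:160]; print("sat bg/obj",roi[10,10],roi[60,50])
m=((roi[...,1]<70)).astype(np.uint8); m=cv2.morphologyEx(m,cv2.MORPH_OPEN,np.ones((3,3)))
cs,_=cv2.findContours(m,cv2.RETR_EXTERNAL,cv2.CHAIN_APPROX_NONE); c=max(cs,key=cv2.contourArea)+[50,165]
for z in (.0,.02,.03):
    w=np.array([plane(f,p[0],z)[:2]*1000 for p in c],np.float32); print(z,cv2.minAreaRect(w),"axis")
v=f["frame"].copy(); cv2.drawContours(v,[c],-1,(255,0,0),1); cv2.imwrite("pics/cam.png",cv2.resize(v[165:330,40:170],None,fx=3,fy=3)[:,:,::-1])
E
```

```text
[0.54726626 0.35136058 0.15016818]
nest from screws [0.557  0.3603] sides 0.0869 0.088
collar [0.5569 0.3633 0.015 ] 0.0851
bush rim [0.5479 0.3522 0.184 ] 0.0484
rim near [0.5473 0.3283 0.184 ] rim far~ [0.5474 0.3733 0.184 ]
sat bg/obj [ 14  98 109] [ 14  63 114]
0.0 ((361.9642333984375, 324.76776123046875), (115.69515228271484, 45.10963439941406), 67.07365417480469) axis
0.02 ((374.65484619140625, 332.01812744140625), (107.79789733886719, 42.030487060546875), 67.0736312866211) axis
0.03 ((381.0002136230469, 335.6434020996094), (103.84923553466797, 40.49089050292969), 67.0737075805664) axis
```

View pics/cam.png

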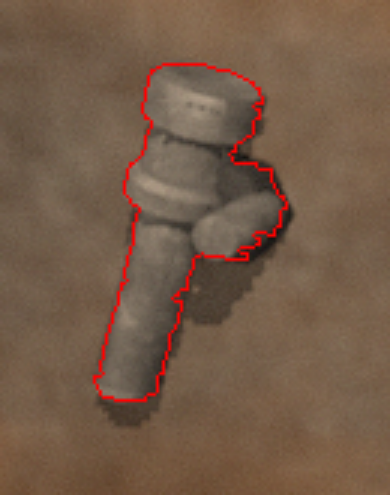

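The nest reads (.557,.361) here against about (.549,.351) from the other three views. I'll check whether that frame was stale or the arm was still settling before I place anything.

```bash
python3 - <<'E'
from seg import *
import pickle
f0=pickle.load(open("Wn.pkl","rb")); f=grab_frame("wrist"); s=ctrl.state()
print("dT",np.abs(f["T"]-f0["T"]).max(),"img diff",np.abs(f["frame"].astype(int)-f0["frame"]).mean())
Rt=Rn.from_rotvec(s["tcp_rot"]).as_matrix(); T=f["T"]; print((Rt.T@(T[:3,3]-s["eef_pos"])).round(4),(Rt.T@T[:3,:3]).round(3).tolist(),T[:3,3].round(3))
W=pickle.load(open("W.pkl","rb"))["L"]
print("wL corners",[plane(W,p,.01).round(4)[:2].tolist() for p in((378,218),(455,213),(460,290),(383,294),(420,255))])
for n in("scene","side"):
    g=grab_frame(n)
    for P in ((.557,.361,.01),(.548,.352,.01)): print(n,P,proj(g,P).round(1))
    uv=proj(g,(.552,.356,.01)).astype(int); cv2.imwrite(f"pics/n_{n}.png",cv2.resize(g["frame"][uv[1]-30:uv[1]+30,uv[0]-40:uv[0]+40],None,fx=5,fy=5,interpolation=cv2.INTER_NEAREST)[:,:,::-1]); print(uv-[40,30])
cv2.imwrite("pics/n.png",np.hstack([cv2.imread("pics/n_scene.png"),cv2.imread("pics/n_side.png")]))
E
```

```text
dT 0.0008346207353512586 img diff 4.449922960069444
[ 0.08    0.0004 -0.1428] [[0.0, -0.951, -0.31], [1.0, 0.0, -0.001], [0.001, -0.31, 0.951]] [0.548 0.432 0.293]
wL corners [[0.5057, 0.3044], [0.4991, 0.4014], [0.6067, 0.4219], [0.6129, 0.3176], [0.5559, 0.3626]]
scene (0.557, 0.361, 0.01) [234.8 190.6]
scene (0.548, 0.352, 0.01) [233.9 192.3]
[194 161]
side (0.557, 0.361, 0.01) [284.9 186.3]
side (0.548, 0.352, 0.01) [283.3 188. ]
[244 157]
```

View pics/n.png

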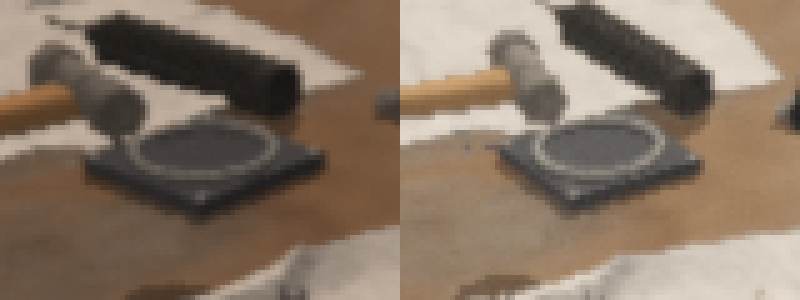

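The wL pixel centre of the collar casts to (.556,.363), and the scene crop's collar centre (234.6,190.4) matches (.557,.361). The earlier blob was biased by shadow, so I'll place at (.557,.361).

```bash
python3 - <<'E'
from seg import *
N=np.array([.557,.361])
ctrl.servo_line([*N,.13],.15); lower(.026,.014,N)
f=grab_frame("side"); cv2.imwrite("pics/s6a.png",cv2.resize(f["frame"][110:230,210:370],(480,360))[:,:,::-1])
ctrl.command_gripper(.085); ctrl.servo_line([*N,.10],.15)
# view pose above cam carrier: camera axis hits table ~ cam
C=np.array([.375,.33]); ctrl.move_ptp([.43,.36,.22],down(np.radians(157))); ctrl.wait(.2)
f=grab_frame("wrist"); cv2.imwrite("pics/wc.png",f["frame"][:,:,::-1]); print(ctrl.state()["clock"],f["T"][:3,3])
import pickle; pickle.dump(f,open("Wc.pkl","wb"))
E
```

```text
lowered to 0.0191 dF 10.8 t 21.6
23.7667 [0.35747218 0.391653   0.3613692 ]
```

View pics/wc.png

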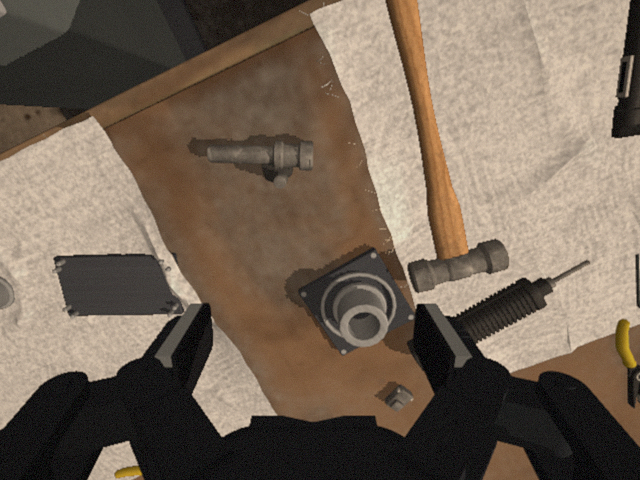

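The bush sits inside the wide collar. The cam carrier spans about (207–314, 135–182), with its lug at (280,177). Next I'll segment it from this near-vertical view.

```bash
python3 - <<'E'
from seg import *
import pickle
f=pickle.load(open("Wc.pkl","rb"))
x0,y0=195,122; hsv=cv2.cvtColor(f["frame"],cv2.COLOR_RGB2HSV)[y0:195,x0:330]
m=(hsv[...,1]<75).astype(np.uint8); m=cv2.morphologyEx(m,cv2.MORPH_OPEN,np.ones((3,3)))
cs,_=cv2.findContours(m,cv2.RETR_EXTERNAL,cv2.CHAIN_APPROX_NONE); c=max(cs,key=cv2.contourArea)+[x0,y0]
print(cv2.boundingRect(c))
for z in (.01,.02,.03): print(z,cv2.minAreaRect(np.array([plane(f,p[0],z)[:2]*1000 for p in c],np.float32)))
# tip end / head end (hand pixels), axis height ~.02
for p in ((207,153),(314,155),(280,182),(285,135)): print(p,plane(f,p,.02).round(4))
# long nest via contour & pins
print("long",seg(f,(45,245,185,325),75,.01)[:3])
Y=np.radians(68)
for C in [(.368,.323)]:
  for yaw in (-22,158,-112,68):
    pass
for yaw in (67,157,-113,-23,247):
    r=[ctrl.ik(p,down(np.radians(yaw))) for p in [(.368,.323,.006),(.431,.127,.016)]]; print(yaw,[None if q is None else np.round(q,2).tolist() for q in r])
E
```

```text
(207, 141, 106, 47)
0.01 ((373.0802307128906, 327.672607421875), (102.5777816772461, 44.57985305786133), 66.88623809814453)
0.02 ((372.6359558105469, 329.49346923828125), (99.65840148925781, 43.31113815307617), 66.88618469238281)
0.03 ((372.19183349609375, 331.31439208984375), (96.73899841308594, 42.04240036010742), 66.88616943359375)
(207, 153) [0.3434 0.2881 0.02  ]
(314, 155) [0.3848 0.3805 0.02  ]
(280, 182) [0.3954 0.3401 0.02  ]
(285, 135) [0.3574 0.3628 0.02  ]
long (array([0.42997284, 0.12799669]), (73.15232849121094, 127.57097625732422), -22.06475830078125)
67 [[-1.25, 0.78, 0.69, 2.16, -1.0, 0.56, -0.2], [-0.74, 0.68, 0.54, 2.25, -0.89, 0.43, 0.13]]
157 [[-1.04, 0.68, 0.35, 2.15, -0.59, 0.39, 0.96], [-0.6, 0.63, 0.31, 2.25, -0.57, 0.33, 1.37]]
-113 [[-0.88, 0.65, 0.09, 2.15, -0.17, 0.35, 2.1], [-0.44, 0.6, 0.07, 2.24, -0.14, 0.3, 2.49]]
-23 [[-0.15, 0.88, -1.08, 2.12, 1.09, 0.87, 2.39], [0.38, 0.95, -1.3, 2.22, 1.17, 1.02, 2.68]]
247 [[-0.88, 0.65, 0.09, 2.15, -0.17, 0.35, 2.1], [-0.44, 0.6, 0.07, 2.24, -0.14, 0.3, 2.49]]
```

The cam carrier reads (.3725,.3295) and 99.7x43 mm at z=.02, which matches 100x42, with its long axis at 66.9°. The long nest reads (.4305,.1275) at 68°. Picking the carrier with yaw −113°.

```bash
python3 - <<'E'
from seg import *
C=np.array([.3725,.3295]); N=np.array([.4305,.1275])
ctrl.move_ptp([*C,.12],down(np.radians(-113.1))); ctrl.servo_line([*C,.006],.15)
s=ctrl.state(); print(s["clock"],s["eef_pos"],s["force"])
ctrl.command_gripper(.0,60); s=ctrl.state(); print("w",s["width"],s["finger_force"],s["force"])
ctrl.servo_line([*C,.02],.06); ctrl.servo_line([*C,.12],.15); s=ctrl.state(); print("held",s["width"],s["clock"])
if .037<s["width"]<.046:
    ctrl.move_ptp([*N,.12],down(np.radians(-112))); ctrl.servo_line([*N,.06],.15); ctrl.wait(.2); f=grab_frame("wrist"); g=grab_frame("side")
    cv2.imwrite("pics/s7.png",np.hstack([f["frame"][:,100:560],cv2.copyMakeBorder(cv2.resize(g["frame"][170:290,220:330],(330,360)),0,120,0,0,cv2.BORDER_CONSTANT)])[:,:,::-1])
    import pickle; pickle.dump(f,open("Wh.pkl","wb"))
print(ctrl.state()["clock"])
E
```

```text
25.8583 [0.37285151 0.32979376 0.00654483] [ 0.2514566   0.25071459 -0.47156109]
w 0.0412209526386712 60.443490743637085 [-1.54843299  0.4880601   8.66604369]
held 0.04134275224581809 27.5333
29.2333
```

View pics/s7.png

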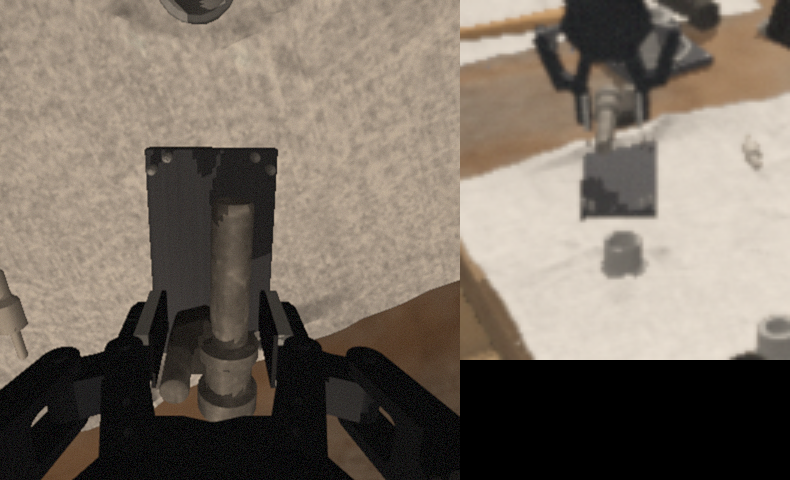

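The carrier is held straight above the long nest. Its tip is at wrist (332,200) and the plate end edge at row 150, between columns 247 and 377. I'll check the alignment along the length, then lower.

```bash
python3 - <<'E'
from seg import *
import pickle
f=pickle.load(open("Wh.pkl","rb")); s=ctrl.state(); R=Rn.from_rotvec(s["tcp_rot"]).as_matrix()
def t(p,z): return (R.T@(plane(f,p,z)-s["eef_pos"]))[:2].round(4)
print("edge corners",t((247,149),.01),t((377,149),.01),"tip",t((332,200),.06-.006+.02),t((332,200),.06-.006+.03))
N=np.array([.4305,.1275])
lower(.024,.011,N)
E
```

```text
edge corners [ 0.0652 -0.0351] [0.0652 0.0343] tip [0.0513 0.0072] [0.0534 0.0066]
lowered to 0.0167 dF 16.5 t 31.7
```

The plate edge is at +65 mm and the tip at +51 mm, so the carrier is well centred, and contact came at +10 mm. Next: release it and look at the stem.

```bash
python3 - <<'E'
from seg import *
import pickle
ctrl.command_gripper(.085); ctrl.servo_line([.4305,.1275,.12],.2)
ctrl.move_ptp([.60,.10,.17],down(np.pi)); ctrl.wait(.2); f=grab_frame("wrist"); pickle.dump(f,open("Ws.pkl","wb")); print(ctrl.state()["clock"],f["T"][:3,3].round(3))
uv=proj(f,(.56,.11,.008)).astype(int); print(uv)
x0,y0=uv-[75,50]; cv2.imwrite("pics/stem.png",np.hstack([cv2.resize(f["frame"][y0:y0+100,x0:x0+130],None,fx=4,fy=4,interpolation=cv2.INTER_CUBIC),cv2.resize(f["frame"],(280,210))[[*range(210)]+[0]*190]])[:,:,::-1]); print(x0,y0)
E
```

```text
33.9 [0.519 0.1   0.312]
[323 172]
248 122
```

View pics/stem.png

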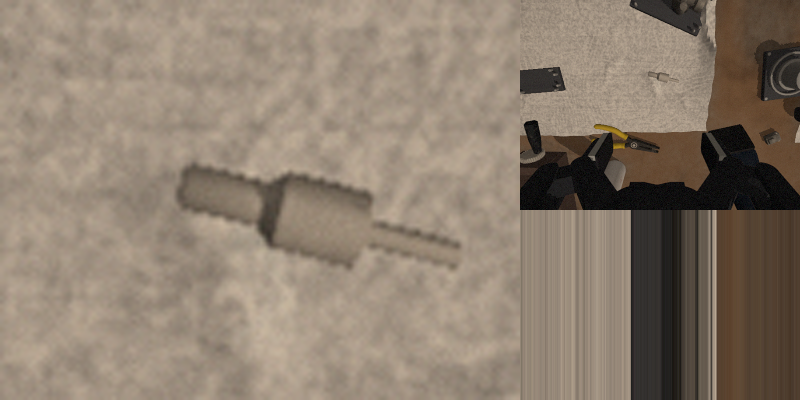

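The stem is in the crop: ends at crop (181,188) and (460,254), i.e. full-frame (293.2,169) and (363,185.5), with the body centre near (328,177). Next I'll cast these and check the yaws.

```bash
python3 - <<'E'
from seg import *
import pickle
f=pickle.load(open("Ws.pkl","rb"))
c=lambda u,v:(248+u/4,122+v/4)
a,b=plane(f,c(180,188),.0085)[:2],plane(f,c(460,254),.0085)[:2]
e,g=plane(f,c(332,177),.0085)[:2],plane(f,c(312,260),.0085)[:2]
ang=np.degrees(np.arctan2(*(b-a)[::-1])); print("stem",((a+b)/2).round(4),"len",np.linalg.norm(b-a).round(4),"ang",ang.round(1),"body w",np.linalg.norm(e-g).round(4),(e+g)/2)
for yaw in (ang,ang-180,):
    r=[ctrl.ik(p,down(np.radians(y))) for p,y in [((*((a+b)/2),.003),yaw),((.569,-.134,.013),yaw+94.9-ang)]]; print(yaw,[None if q is None else np.round(q,2).tolist() for q in r])
E
```

```text
stem [0.5641 0.1142] len 0.062 ang 76.9 body w 0.0182 [0.56355096 0.11439509]
76.93388802033739 [[-0.75, 0.9, 0.81, 1.94, -0.98, 0.75, 0.42], [-0.25, 0.84, 0.68, 1.91, -0.81, 0.69, 1.01]]
-103.06611197966261 [[-0.34, 0.72, 0.09, 1.93, -0.12, 0.5, 2.75], [0.55, 0.78, -0.64, 1.88, 0.7, 0.71, 2.73]]
```

```bash
python3 - <<'E'
from seg import *
C=np.array([.564,.1143]); N=np.array([.569,-.134])
ctrl.move_ptp([*C,.12],down(np.radians(76.9))); ctrl.servo_line([*C,.003],.12)
s=ctrl.state(); print(s["clock"],s["eef_pos"],s["force"])
ctrl.command_gripper(.0,30); s=ctrl.state(); print("w",s["width"],s["finger_force"],s["force"])
ctrl.servo_line([*C,.02],.06); ctrl.servo_line([*C,.10],.15); s=ctrl.state(); print("held",s["width"],s["clock"])
if .012<s["width"]<.021:
    ctrl.move_ptp([*N,.10],down(np.radians(94.9))); ctrl.servo_line([*N,.045],.15); ctrl.wait(.2); f=grab_frame("wrist")
    cv2.imwrite("pics/s8.png",f["frame"][:,:,::-1]); import pickle; pickle.dump(f,open("Wt.pkl","wb"))
print(ctrl.state()["clock"],ctrl.state()["eef_pos"])
E
```

```text
36.2833 [0.56447435 0.11421213 0.00367006] [ 0.27048184 -0.02779608 -0.38135816]
w 0.01632254299332555 30.124892592430115 [-0.49374145 -0.42347368  3.69521803]
held 0.016566170342548408 38.025
39.7667 [ 0.569501   -0.13405437  0.0458554 ]
```

View pics/s8.png

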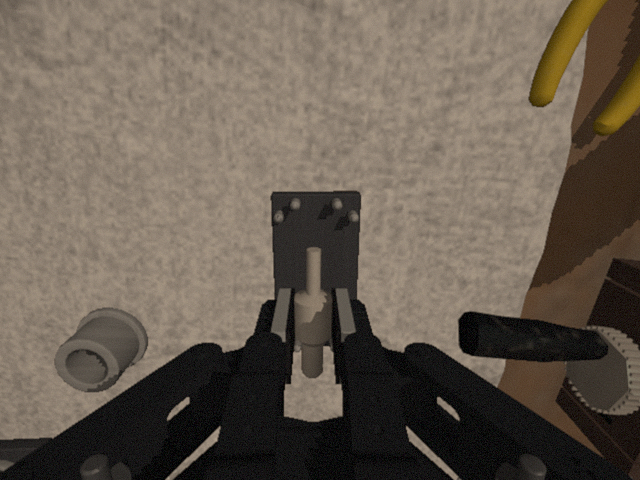

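The stem is held over the short nest. The plate end edge is at row 193, columns 272 to 361, and the stem tip is at (313,248). I'll check the offsets before lowering.

```bash
python3 - <<'E'
from seg import *
import pickle
f=pickle.load(open("Wt.pkl","rb")); s=ctrl.state(); R=Rn.from_rotvec(s["tcp_rot"]).as_matrix()
t=lambda p,z:(R.T@(plane(f,p,z)-s["eef_pos"]))[:2]
e=(t((272,193),.01)+t((361,193),.01))/2; tip=t((313,248),.05)
print("edge",e.round(4),"tip",tip.round(4))
d=np.array([e[0]-.046-(tip[0]-.031),e[1]]); N=np.array([.569,-.134])+(R[:2,:2]@d if np.hypot(*d)<.008 else 0); print("corr",d.round(4),N.round(4))
lower(.022,.009,N)
g=[grab_frame(n)["frame"] for n in("scene","side")]
ctrl.command_gripper(.05); ctrl.servo_line([*N,.12],.15); ctrl.command_gripper(.085)
ctrl.move_ptp([.47,-.12,.32],down(np.pi)); ctrl.wait(.2); f=grab_frame("wrist"); h=grab_frame("side")["frame"]
cv2.imwrite("pics/fin.png",np.vstack([f["frame"][20:320,:],cv2.resize(h[160:340,220:430],(640,549))[:290]])[:,:,::-1]); print(ctrl.state()["clock"])
E
```

```text
edge [0.0456 0.0022] tip [0.0301 0.0004]
corr [0.0005 0.0022] [ 0.5711 -0.1333]
lowered to 0.0132 dF 16.3 t 42.6
45.7
```

View pics/fin.png

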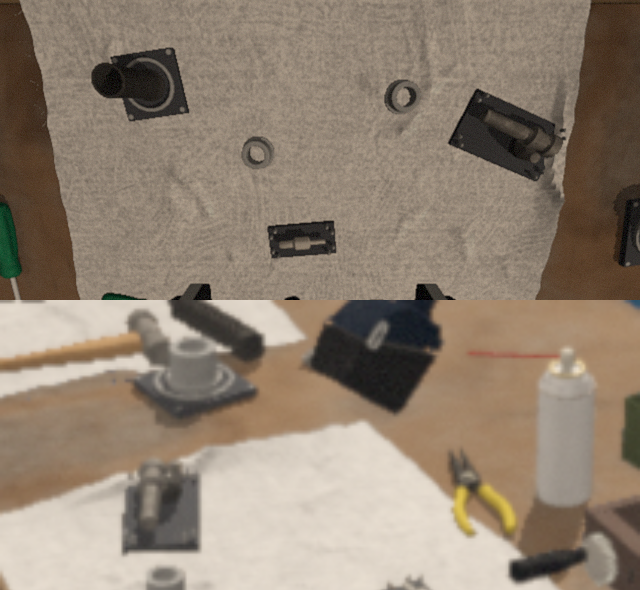

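The final view shows the stem between its pins at (302,243), the cam carrier in the long nest at (510,130), the sleeve in the narrow collar at (150,85) and the bush in the wide collar. The pliers are untouched and nothing else has moved.

```bash
python3 -c "
from rig import ctrl
print(ctrl.job_done(), ctrl.state()['clock'])"
```

```text
the job is handed in; nothing more can be done
the job is handed in; nothing more can be done
```

The job is handed in at about 46 s: the sleeve, bush, cam carrier and valve stem were placed in that order, each seated in its own nest as far as contact height and the camera views show, and I did not touch the pliers or screwdriver.

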